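# Rock the angle gauge on a frame-tube offcut and hold it on the mark

## Robot

A 7-joint arm with a two-finger parallel gripper is mounted at the origin on the work surface. World frame = base frame: x ahead of the robot, y to its left, z up, the work surface at z = 0. Lengths are in m, angles in rad, forces in N, time in s.
With the tool pointing down it reaches from about 0.4 to 0.85 m from the base axis. Payload 10.4 kg.
Tool frame: the origin (TCP) lies midway between the tips of the shut fingers; the grasp point (between the pads) lies manip.pinch_z behind it (manip.pinch_z is the distance from the TCP to the grasp point, in m); z points along the fingers, y is the direction in which the jaws open and shut (so a half turn about z gives the same grasp; the last joint's range is limited). The gripper opens to 85 mm and grips with 20 to 120 N. Pads are 22 mm wide; open, the fingers measure 114 mm over their backs; the gripper's body (76 mm by 85 mm) begins 54 mm behind the grasp point. The pads swing forward as they close: fully open they stand 13 mm farther back than shut.
Start: joints at [1.14, 0.332, -0.065, 1.46, 0.022, 1.35, -0.088], TCP at [0.248, -0.574, 0.231] pointing down, gripper open.
Joint ranges: [-2.6, 2.6], [-0.5, 2.12], [-1.47, 1.34], [0.16, 2.42], [-1.27, 4.41], [0.06, 2.06], [-2.6, 2.6]. Speed limits (rad/s): [2.22, 2.22, 2.79, 2.79, 3.14, 3.14, 3.14].

## Interface

Orientations are given as a unit quaternion [x, y, z, w].
In Python, from workcell import manip gives the robot as it stands.
- The arm moves only by the shell command python3 -m handwheel 'ROWS' [FORCE]. ROWS is JSON, a list that holds one entry, the list of rows, each a list of 7 numbers: the shift along the tool's x, y, z in m, then the turn, a rotation vector about the tool's x, y, z in rad, then the finger opening in m, from 0 to 0.0854. In form: [[[tx, ty, tz, ax, ay, az, claw], ...]]. A call has 1 to 8 rows; each row is the pose to reach, as a shift and turn from the pose commanded when the call began, along the tool's axes at that moment; what a row does not reach only later rows make up. A row lasts 1/8 s, in which the tool goes at most 62.5 mm and 10.7 degrees, less where a joint would pass 70% of its speed; a pose out of reach is approached as far as the arm can. A call with a gripper value outside its range is refused whole. The fingers move at their own pace and stop on an object; FORCE is the grip in N (left out, the last holds). Time passes only in rows, so rows that repeat a pose let the fingers close. It gives the time, the measured TCP pose, the force and the opening at its end, in the units of the state.
- manip.get_obs(): the state, without advancing time (a new reading comes with each control period).
- manip.camera(name): name is "scene" or "top" or "wrist"; returns the picture (420x560x3 uint8, blue, green, red); there is no depth.
- manip.calibration(name): a dict with "fx", "fy", "cx", "cy" (pixels), "view" (4x4, takes a point from world to camera coordinates); the wrist camera has in their place "tool_from_camera" (4x4, takes a point from camera to tool coordinates, whose origin is the TCP and whose axes are the flange's). Camera axes: x right, y up, looking along -z (the intrinsics and any distortion apply to the point x, -y, -z); pixel columns grow to the right and rows downward; lengths in m; the calibration is good to about 2 mm. A picture is of the moment at which its call begins: read the wrist's pose just before it. calibration takes no time and is no camera call.
- manip.hand_in(): hands the job in, once; it reports no verdict.
The state is a dict: "clock": time; "joint_pos": joint angles; "joint_velocities": joint speeds; "tau": joint torques, N m; "position": TCP position; "ee_rot": TCP orientation; "ft_force": force on the tool from outside, world axes, zero at the start; "torque": the same for the moment, N m; "grip_width": opening from 0.0 (shut) to 1.0 (fully open).
Only numpy, scipy, OpenCV 4.12 (cv2) and the standard library are available. Lean on these libraries where they do the work, as an engineer would, in place of code of your own. Each camera call takes 0.05 s, during which the arm holds its last target.

## Task

Pick up the angle gauge by its blue handle and set its foot squarely across the crown of the green frame-tube offcut, at first level so that the pointer hangs at the dial's middle tick. Then gently rock the gauge on the tube, leaning it towards the red mark's side, until the swinging pointer settles on the red mark, and finish holding it there in the gripper, foot still lightly pressed on the tube, so that I can scribe the angle. Leave everything else on the bench where it is.

Things in the scene. Friction and masses are not known exactly. Their poses are not given: they have to be found in the camera images.
- gauge_grip (a point): Centre of the gauge's blue handle, where to grip: an upright square post 24 x 24 mm, 48 mm free height, on top of a round dial. This point is 146 mm above the foot's underside and 24 mm above the dial's rim. Axes of the gauge: x is the dial's normal, y lies along the foot in the dial's plane, z up. The gauge stands upright at the start, its x pointing roughly away from the robot.
- gauge_foot (a point): Centre of the flat underside of the gauge's aluminium foot (36 mm along x, 110 mm along y, 12 mm thick), axes as gauge_grip. On the foot stands the dial, a disc 108 mm in diameter and 12 mm thick, its centre 68 mm above this point, white on both faces with a tick every 10 degrees.
- gauge: The whole gauge, rigid, 170 mm tall, about 0.36 kg (0.28 to 0.47); origin and axes are those of gauge_foot.
- pointer (a joint): Angle (rad) of the pointer, a black needle with brass bob, freely pivoted at the dial's centre, hanging plumb: 0 at the dial's middle (longest) tick, positive with its tip towards the gauge's +y side. Leaning the gauge's top towards its own +y (turning it by -a about its x) makes it read +a. Settles within about 1 s.
- mark (a joint): Angle in rad at which the red mark is set on the dial, same zero and sense as the pointer; between 0.16 and 0.35, always on the gauge's +y side, and stays as set. The pointer is on the mark when both read the same.
- pointer_tip (a point): Tip of the pointer, 44 mm from the dial's centre.
- mark_tip (a point): Inner end of the red mark (a red tab 5 mm wide at the dial's rim), 44 mm from the dial's centre.
- tube: Green frame-tube offcut strapped in a low wooden cradle (140 x 120 mm, 48 mm high), fixed. Origin under its middle, at bench height; x along the tube, y across, z up. Tube 64 mm in diameter, 136 mm long, axis 58 mm up, bare 43 mm either side of its middle. A weld seam 2 mm proud runs along it 28 degrees down from the crown on the +y side; beyond 8 degrees of lean to +y the foot rides on it.
- tube_crown (a point): Highest point of the tube at the middle of its length, 90 mm above the bench; axes as tube. The gauge's foot goes here, its y across the tube.
- oil_bottle: Bystander: white bottle, 48 mm wide, 120 mm tall; origin under its centre.
- grease_tin: Bystander: green tin, 72 mm wide, 55 mm tall; origin under its centre.
- screwdriver: Bystander: orange screwdriver lying on the bench, about 200 mm long, handle towards the robot.
- hub: Bystander: dark steel wheel hub standing on end, 58 mm wide, 68 mm tall; origin under its centre.
- brake_block: Bystander: black rubber block 75 x 45 x 30 mm; origin under its centre.
- parts_tray: Bystander: yellow open tray 140 x 100 x 35 mm; origin under its centre.
There are look-alikes about, which are no part of the job. Of the things that look like the gauge, the smaller one is meant.

How it is judged:
By the outcome, as a careful person would: the job done as asked, in the order asked, and still so for the second after the job is handed in, while the arm keeps its last pose, push and grip.
It also fails if it takes over 54 s, if anything falls off the work surface, if the arm or the gripper's body presses on something with over 40 N, if the wrist force passes 120 N, or if a joint passes its speed limit or range.

## Working session

There is one attempt and no reset: what is moved stays moved. The work goes in short steps, Python scripts to look and compute and a shell command to move; the robot and the scene stay as the last step left them, time stands still between calls to the robot, and variables do not carry over. Pictures are saved under pics/ and viewed, and the job is handed in when it is done.

```bash
ls; mkdir -p pics
python3 - <<'E'
from workcell import manip
import cv2,numpy as np
print(manip.get_obs()); print(manip.pinch_z)
for n in ["scene","top","wrist"]:
    im=manip.camera(n); cv2.imwrite(f"pics/{n}0.png",im)
    print(n,manip.calibration(n))
E
```

```text
pics
{'clock': 0.0, 'joint_pos': array([ 1.14038639,  0.33289827, -0.06469481,  1.46100184,  0.02155574,
        1.34989151, -0.08852318]), 'joint_velocities': array([-0.00082805, -0.00060061,  0.00061896,  0.00051203, -0.00172914,
        0.00025859,  0.00069423]), 'tau': array([-8.54364171e-04, -6.25439215e+01,  4.94888972e-02, -3.91598690e+01,
        1.62816863e-02,  9.89237189e-03, -1.33650215e-05]), 'position': array([ 0.24771968, -0.57337359,  0.23047053]), 'ee_rot': array([ 9.79284607e-01,  2.02487263e-01, -1.67070033e-04, -7.34126475e-04]), 'ft_force': array([ 0.25367728, -0.01151356, -0.0369319 ]), 'torque': array([-0.01258222,  0.02116627,  0.00930683]), 'grip_width': 0.9997115524850495}
0.0187
scene {'fx': 389.3226348316603, 'fy': 389.3226348316603, 'cx': 275.99017160851963, 'cy': 210.47098259914785, 'view': array([[-0.80945912,  0.58716634,  0.00340994,  0.44925421],
       [-0.39640824, -0.55074849,  0.73453156,  0.12991143],
       [ 0.43317022,  0.59322154,  0.67856596, -1.37231657],
       [ 0.        ,  0.        ,  0.        ,  1.        ]])}
top {'fx': 483.2115863
[... 207 characters left out ...]
.87936350e-02,  1.55694394e-01,
        -5.49584324e-01],
       [-1.55743943e-01,  1.19330175e-03,  9.87796740e-01,
        -1.55776408e+00],
       [ 0.00000000e+00,  0.00000000e+00,  0.00000000e+00,
         1.00000000e+00]])}
wrist {'fx': 346.31256486121544, 'fy': 346.31256486121544, 'cx': 278.1727531982577, 'cy': 212.7092796211867, 'tool_from_camera': array([[-1.30162485e-03,  9.57779171e-01,  2.87501939e-01,
         7.29492382e-02],
       [ 9.99999050e-01,  1.37705257e-03, -6.01340749e-05,
         2.92402170e-04],
       [-4.53500450e-04,  2.87501588e-01, -9.57780054e-01,
        -1.43122451e-01],
       [ 0.00000000e+00,  0.00000000e+00,  0.00000000e+00,
         1.00000000e+00]])}
```

View pics/scene0.png

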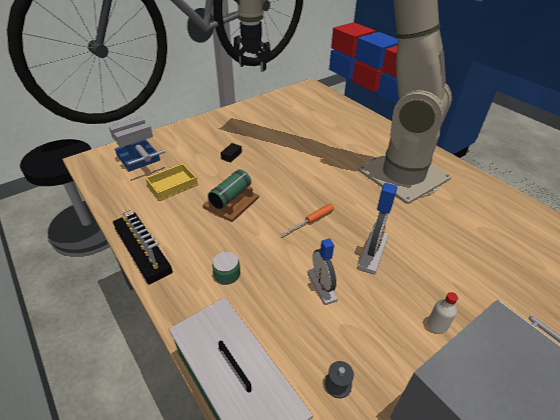

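View pics/top0.png

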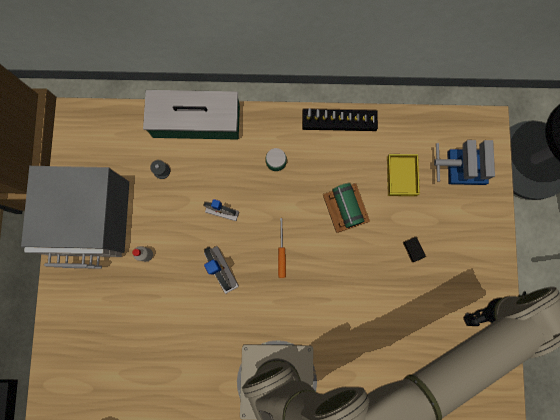

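View pics/wrist0.png

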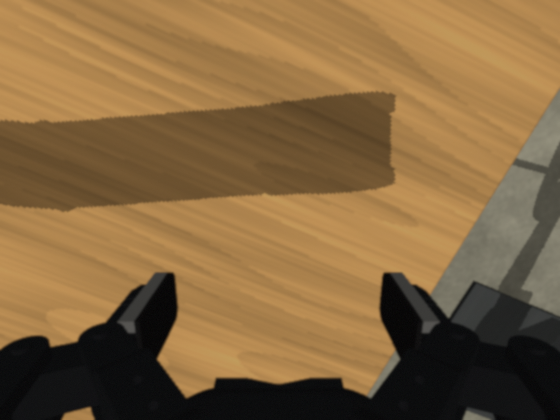

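```bash
cat > h.py <<'E'
from workcell import manip
import cv2,numpy as np
from scipy.spatial.transform import Rotation as R
def cal(n,obs=None):
    c=manip.calibration(n); K=np.array([[c['fx'],0,c['cx']],[0,c['fy'],c['cy']],[0,0,1]])
    if 'view' in c: V=np.array(c['view'])
    else:
        o=obs or manip.get_obs(); T=np.eye(4);T[:3,:3]=R.from_quat(o['ee_rot']).as_matrix();T[:3,3]=o['position']
        V=np.linalg.inv(T@np.array(c['tool_from_camera']))
    return K,np.diag([1,-1,-1,1])@V
def P(n,obs=None):
    K,V=cal(n,obs); return K@V[:3]
def proj(n,p,obs=None):
    q=P(n,obs)@np.append(p,1); return q[:2]/q[2]
def tri(n1,u1,n2,u2,o1=None,o2=None):
    X=cv2.triangulatePoints(P(n1,o1),P(n2,o2),np.float64(u1).reshape(2,1),np.float64(u2).reshape(2,1)).ravel();return X[:3]/X[3]
def ray(n,u,z,obs=None):
    K,V=cal(n,obs);C=np.linalg.inv(V);d=C[:3,:3]@np.linalg.inv(K)@np.array([u[0],u[1],1.]);o=C[:3,3];return o+d*(z-o[2])/d[2]
def blobs(im,lo,hi,amin=20):
    m=cv2.inRange(cv2.cvtColor(im,cv2.COLOR_BGR2HSV),lo,hi)
    n,l,s,c=cv2.connectedComponentsWithStats(m);return m,[(c[i].round(1),s[i]) for i in range(1,n) if s[i,4]>=amin]
E
python3 - <<'E'
from h import *
s=cv2.imread('pics/scene0.png');t=cv2.imread('pics/top0.png')
for im in (s,t):
    print('blue');[print(*b) for b in blobs(im,(105,150,60),(125,255,255),15)[1]]
    print('green');[print(*b) for b in blobs(im,(60,60,20),(95,255,255),60)[1]]
a=cv2.resize(s[225:315,290:360],None,fx=5,fy=5,interpolation=2)
b=cv2.resize(t[190:230,195:245],None,fx=8,fy=8,interpolation=2)
c=cv2.resize(t[170:245,310:385],None,fx=5,fy=5,interpolation=2)
h=np.zeros((450,1150,3),np.uint8);h[:450,:350]=a;h[:320,350:750]=b;h[:375,750:1125]=c
cv2.imwrite('pics/crops0.png',cv2.resize(h,(800,313)))
E
```

```text
blue
[371.1  56.2] [ 330    0   69  120 3905]
[491.   68.8] [  437     0   123   154 11068]
[503.8   4.7] [500   2   8   7  16]
[498.8  11.1] [493   4  13  15  49]
[558.   58.4] [556  56   4   6  17]
[135.  154.5] [116 140  43  31 573]
[386.6 197.4] [378 183  19  30 375]
[326.5 249. ] [320 239  14  21 211]
green
[228.6 180.7] [216 173  25  17 151]
[236.  188.8] [225 178  22  24 246]
[219.8 197.3] [209 190  18  19  93]
[226.8 275.2] [213 262  27  22 314]
[198.4 385.1] [177 346  43  74 210]
blue
[455.  153.6] [450 150  13   9  96]
[478.3 160.2] [477 150   3  19  31]
[464.2 178. ] [450 167  38  17 264]
[215.3 204. ] [211 200   9  10  60]
[211.3 266.6] [205 260  14  14 128]
green
[195.7 133.7] [148 108  91  31 645]
[351.1 202.8] [342 189  19  29 300]
[341.3 206.8] [335 194  14  27 141]
[354.6 222.3] [345 218  19  10  76]
```

View pics/crops0.png

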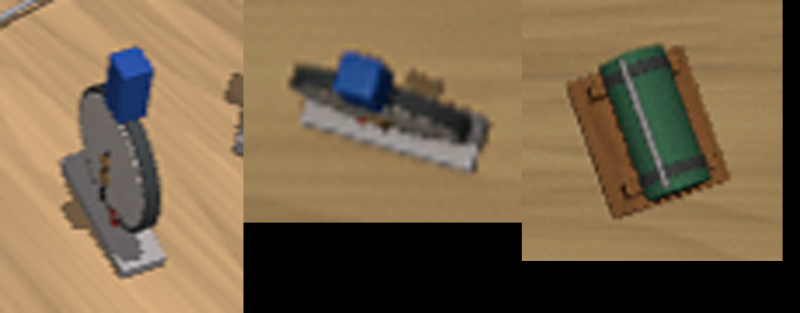

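Run:
```python
from h import *
s=cv2.imread('pics/scene0.png');t=cv2.imread('pics/top0.png')
print('small',tri('scene',(326.3,248.8),'top',(215.3,204)),'big',tri('scene',(386.6,197.4),'top',(211.3,266.6)))
print('sm at .146',ray('scene',(326.5,249),.146),ray('top',(215.3,204),.155))
# foot corners by hand upscaled crop
b=cv2.resize(t[190:230,190:250],None,fx=13,fy=13,interpolation=2)
for i in range(0,60,10): cv2.putText(b,str(190+i),(i*13,10),0,.4,(255,0,255),1);cv2.line(b,(i*13,0),(i*13,520),(255,0,255),1)
for i in range(0,40,10): cv2.putText(b,str(190+i),(0,i*13+12),0,.4,(255,0,255),1);cv2.line(b,(0,i*13),(780,i*13),(255,0,255),1)
cv2.imwrite('pics/g1.png',b)
b=cv2.resize(t[170:245,310:385],None,fx=8,fy=8,interpolation=2)
for i in range(0,75,10): cv2.putText(b,str(310+i),(i*8,10),0,.4,(255,0,255),1);cv2.line(b,(i*8,0),(i*8,600),(255,0,255),1);cv2.putText(b,str(170+i),(0,i*8+12),0,.4,(255,0,255),1);cv2.line(b,(0,i*8),(600,i*8),(255,0,255),1)
cv2.imwrite('pics/g2.png',b)
```

```text
small [0.5516809  0.1998849  0.14768013] big [0.35645575 0.19538019 0.20552448]
sm at .146 [0.5522177  0.19785267 0.146     ] [0.54937263 0.19996555 0.155     ]
```

View pics/g1.png

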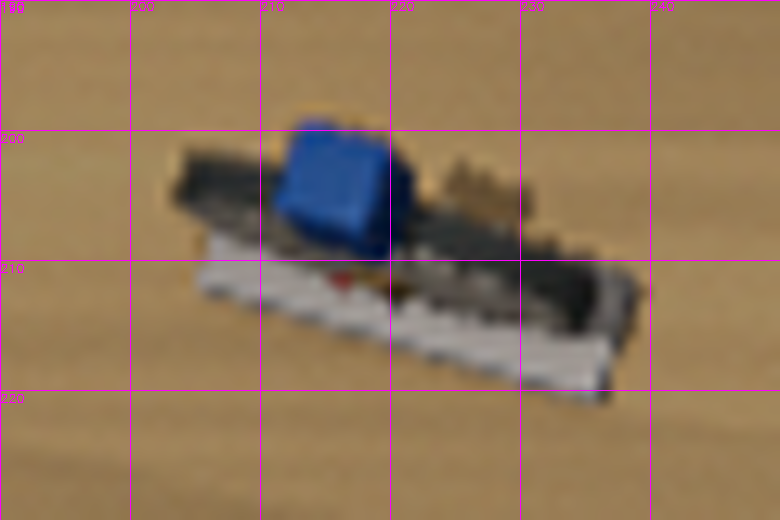

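View pics/g2.png

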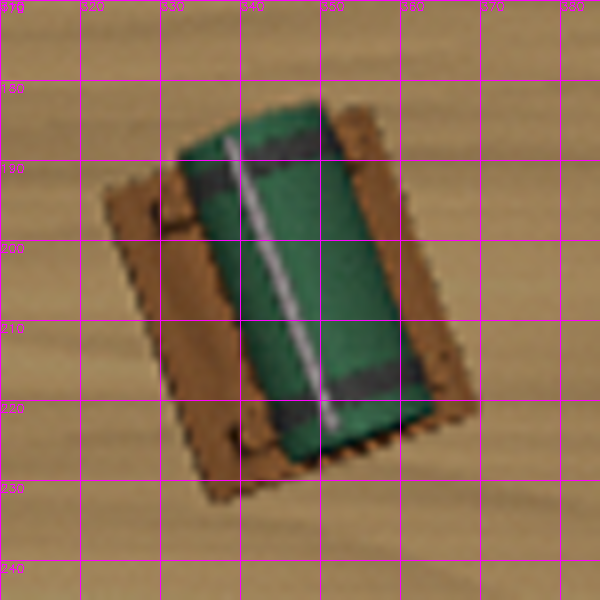

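Run:
```python
from h import *
a=ray('top',(205.4,212.2),.012);b=ray('top',(236.2,220),.012);print(a,b,np.linalg.norm(a-b),'gauge x yaw deg',np.degrees(np.arctan2(*(a-b)[1::-1]))-90)
# foot center: mid of near edge + 18mm along x
d=(a-b)/np.linalg.norm(a-b);x=np.array([d[1],-d[0],0]);print('foot c',(a+b)/2+x*.018)
# tube: cradle corners
c=[(323.5,193.5),(355.5,183.5),(369.5,221),(336.5,232.5)]
for z in (0,.03,.048):
  w=np.array([ray('top',q,z) for q in c]);print(z,w.mean(0),[np.linalg.norm(w[i]-w[(i+1)%4]).round(4) for i in range(4)],[np.degrees(np.arctan2(w[i][1]-w[j][1],w[i][0]-w[j][0])).round(1) for i,j in((0,3),(1,2),(0,1),(3,2))])
# seam
e=ray('top',(338.5,187.5),.058+.034*np.cos(np.radians(28)));f=ray('top',(351.3,223),.058+.034*np.cos(np.radians(28)))
yaw=np.arctan2(e[1]-f[1],e[0]-f[0]);m=(e+f)/2;print('seam',np.linalg.norm(e-f),np.degrees(yaw),m, 'axis',m+.034*np.sin(np.radians(28))*np.array([np.sin(yaw),-np.cos(yaw),0]))
o=manip.get_obs()
print(R.from_quat(o['ee_rot']).as_matrix().round(3))
# where dial bottom will be in wrist image: tool coords
c=manip.calibration('wrist');T=np.linalg.inv(np.array(c['tool_from_camera']))
for x,y,z in [(8,0,103),(8,0,59),(8,44,59),(8,13,103),(12,0,-13),(18,0,127)]:
  q=T@np.array([x/1e3,y/1e3,z/1e3,1]);print((x,y,z),c['cx']+c['fx']*q[0]/-q[2],c['cy']-c['fy']*q[1]/-q[2])
```

```text
[0.54488742 0.25286617 0.012     ] [0.52030387 0.14809805 0.012     ] 0.10761371247862413 gauge x yaw deg -13.205394752977796
foot c [0.55011967 0.19637014 0.012     ]
0 [ 0.5720399  -0.22411658  0.        ] [np.float64(0.1159), np.float64(0.1374), np.float64(0.1194), np.float64(0.1407)] [np.float64(18.5), np.float64(20.0), np.float64(108.7), np.float64(110.3)]
0.03 [ 0.56702734 -0.22020602  0.03      ] [np.float64(0.1137), np.float64(0.1349), np.float64(0.1172), np.float64(0.1381)] [np.float64(18.5), np.float64(20.0), np.float64(108.7), np.float64(110.3)]
0.048 [ 0.56401981 -0.21785969  0.048     ] [np.float64(0.1124), np.float64(0.1334), np.float64(0.1158), np.float64(0.1365)] [np.float64(18.5), np.float64(20.0), np.float64(108.7), np.float64(110.3)]
seam 0.12252813743631036 19.643923129734954 [ 0.56492883 -0.20821376  0.08802022] axis [ 0.57029484 -0.22324681  0.08802022]
[[ 0.918  0.397 -0.   ]
 [ 0.397 -0.918  0.001]
 [-0.    -0.001 -1.   ]]
(8, 0, 103) 277.73785631266986 201.06612007791227
(8, 0, 59) 277.68406786172335 219.3935211599631
(8, 44, 59) 349.47063041733713 219.29458388386524
(8, 13, 103) 295.43428497142776 201.04178692139033
(12, 0, -13) 277.50990827836677 263.7867953881543
(18, 0, 127) 277.7395668017467 181.13169753873564
```

```bash
python3 -m handwheel '[[[0.05,-0.028,-0.02,0,0,0.01,0.0854],[0.10,-0.055,-0.05,0,0,0.02,0.0854],[0.15,-0.082,-0.1,0,0,0.03,0.0854],[0.205,-0.11,-0.1,0,0,0.04,0.0854],[0.26,-0.14,-0.1,0,0,0.05,0.0854],[0.31,-0.17,-0.1,0,0,0.065,0.0854],[0.355,-0.195,-0.1,0,0,0.065,0.0854],[0.355,-0.195,-0.1,0,0,0.065,0.0854]]]' 60
python3 - <<'E'
from h import *
import json
o=manip.get_obs();im=manip.camera('wrist');cv2.imwrite('pics/w1.png',im)
json.dump({k:list(o[k]) for k in('position','ee_rot')},open('w1.json','w'))
print(o['clock'],o['position'],o['ee_rot'],o['joint_velocities'].round(3))
E
```

```text
clock: 1.15
position: [0.499, -0.2488, 0.3311]
ee_rot: [0.985, 0.175, 0.0, -0.001]
ft_force: [-0.5, -0.5, -0.2]
grip_width: 1.002
1.15 [ 0.49902849 -0.24875795  0.33109478] [ 9.84600522e-01  1.74816781e-01  4.38229522e-04 -8.44548562e-04] [ 0.055 -0.006  0.083  0.006  0.023  0.006  0.049]
```

View pics/w1.png

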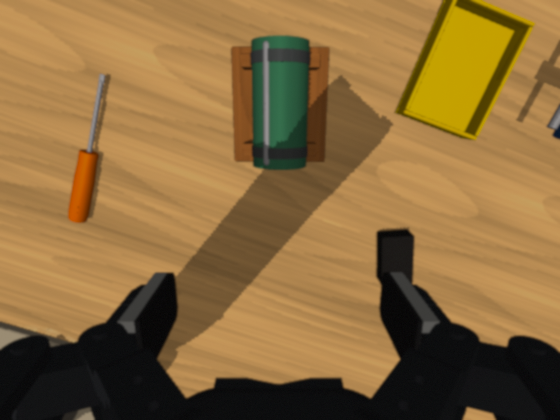

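Run:
```python
from h import *
import json
o=json.load(open('w1.json'));im=cv2.imread('pics/w1.png')
b=cv2.resize(im[25:180,220:340],None,fx=5,fy=4,interpolation=2);cv2.imwrite('pics/w1c.png',b[:600])
hsv=cv2.cvtColor(im,cv2.COLOR_BGR2HSV)
for r in (75,90,105,120,135):
  row=im[r,240:325].astype(int)
  g=[i+240 for i in range(85) if hsv[r,i+240,1]>60 and 50<hsv[r,i+240,0]<100]
  s=[(i+240) for i in range(85) if hsv[r,i+240,1]<60 and hsv[r,i+240,2]>100]
  print(r,g[0],g[-1],s)
print([ray('wrist',(266.5,y),.088,o) for y in (43,163)])
```

```text
75 253 307 [263, 264, 265, 266, 267, 268]
90 253 306 [264, 265, 266, 267, 268]
105 253 306 [264, 265, 266, 267, 268, 269]
120 254 305 [264, 265, 266, 267, 268, 269]
135 254 305 [264, 265, 266, 267, 268, 269]
[array([ 0.62385912, -0.19057091,  0.088     ]), array([ 0.50889729, -0.23129999,  0.088     ])]
```

View pics/w1c.png

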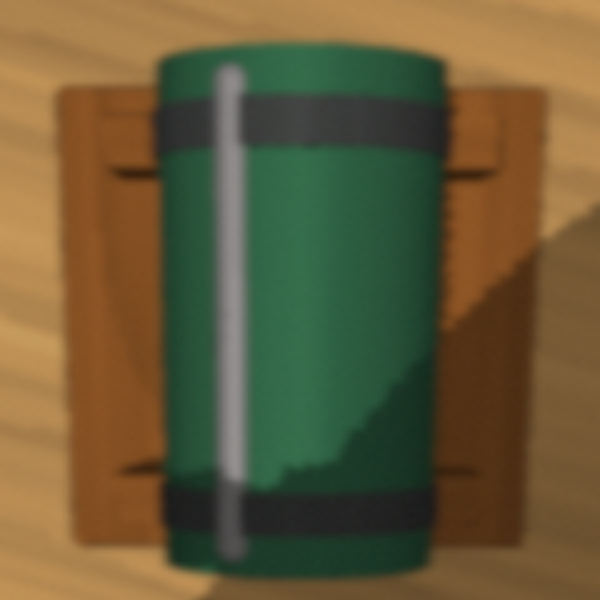

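Run:
```python
from h import *
import json
o=json.load(open('w1.json'))
h=.058+.034*np.cos(np.radians(28))
a,b=[ray('wrist',u,h,o) for u in((266.2,41.2),(266.4,164.5))]
yaw=np.arctan2(*(a-b)[1::-1]);n=np.array([np.sin(yaw),-np.cos(yaw),0]);print(np.linalg.norm(a-b),np.degrees(yaw),(a+b)/2+n*.034*np.sin(np.radians(28)))
# strap inner edges on top (z .09, col 279)
for y in (25+95/4,25+150/4,25+487/4,25+532/4): print(ray('wrist',(280,y),.0905,o))
# silhouettes: rows 105, tangent rays: bisect
for r in (80,105,130):
  K,V=cal('wrist',o);C=np.linalg.inv(V);c=C[:3,3];ds=[]
  l={80:(252.6,307.3),105:(252.9,306.7),130:(253.6,305.8)}[r]
  for u in l:
    d=C[:3,:3]@np.linalg.inv(K)@np.array([u,r,1.]);d/=np.linalg.norm(d)
    ds.append(d)
  d=ds[0]+ds[1];p=c+d*(.058-c[2])/d[2];ang=np.arccos(ds[0]@ds[1])/2
  print('axis pt',p,'perp offset', 'r est',np.linalg.norm(p-c)*np.sin(ang), 'lat', p@-n)
print('lat seam',((a+b)/2+n*.034*np.sin(np.radians(28)))@-n)
```

```text
0.12529520430558047 19.59640683525167 [ 0.57165289 -0.22578093  0.08802022]
[ 0.62318513 -0.20541073  0.0905    ]
[ 0.61109981 -0.20984481  0.0905    ]
[ 0.53112404 -0.2391878   0.0905    ]
[ 0.51960427 -0.24341439  0.0905    ]
axis pt [ 0.59767594 -0.21483622  0.058     ] perp offset r est 0.03070424861567126 lat -0.40284859801858697
axis pt [ 0.57238673 -0.22393083  0.058     ] perp offset r est 0.030794316373982753 lat -0.4029346302068192
axis pt [ 0.54609902 -0.23344679  0.058     ] perp offset r est 0.03048218743442106 lat -0.40308271305576554
lat seam -0.40443144032367223
```

```bash
python3 -m handwheel '[[[0.025,-0.05,0.0,0,0,0.08,0.0854],[0.05,-0.10,0,0,0,0.16,0.0854],[0.075,-0.15,0,0,0,0.24,0.0854],[0.1,-0.2,0,0,0,0.33,0.0854],[0.125,-0.25,0,0,0,0.41,0.0854],[0.155,-0.305,0.0,0,0,0.5,0.0854],[0.18,-0.36,0.02,0,0,0.58,0.0854],[0.202,-0.402,0.04,0,0,0.58,0.0854]]]'; python3 -m handwheel '[[[0,0,0,0,0,0,0.0854],[0,0,0,0,0,0,0.0854]]]';python3 - <<'E'
from h import *
import json
o=manip.get_obs();im=manip.camera('wrist');cv2.imwrite('pics/w2.png',im)
json.dump({k:list(o[k]) for k in('position','ee_rot')},open('w2.json','w'))
print(o['clock'],o['position'],R.from_quat(o['ee_rot']).as_matrix().round(3),o['joint_velocities'].round(3))
E
```

```text
clock: 2.2
position: [0.5519, 0.1933, 0.2909]
ee_rot: [0.993, -0.12, 0.0, 0.0]
ft_force: [1.3, -0.4, -0.5]
grip_width: 0.999
clock: 2.45
position: [0.5521, 0.1907, 0.2912]
ee_rot: [0.993, -0.119, -0.0, 0.001]
ft_force: [1.2, -0.5, 0.4]
grip_width: 1.005
2.45 [0.55213698 0.1907306  0.29116486] [[ 0.972 -0.237 -0.   ]
 [-0.237 -0.972 -0.001]
 [ 0.     0.001 -1.   ]] [ 0.017 -0.016  0.008 -0.005 -0.002  0.    -0.001]
```

View pics/w2.png

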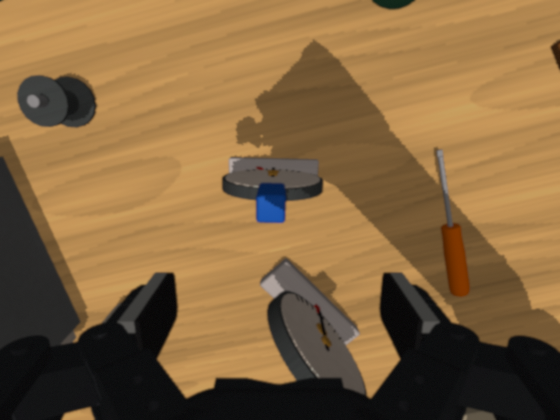

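Run:
```python
from h import *
import json
o=json.load(open('w2.json'));im=cv2.imread('pics/w2.png')
b=cv2.resize(im[145:230,210:335],None,fx=6,fy=6,interpolation=2);cv2.imwrite('pics/w2c.png',b)
m,bl=blobs(im,(105,130,50),(125,255,255),100);print(bl)
c,_=cv2.findContours(m,0,1)
```

```text
[(array([270.5, 202.5]), array([ 256,  184,   30,   38, 1028], dtype=int32))]
```

View pics/w2c.png

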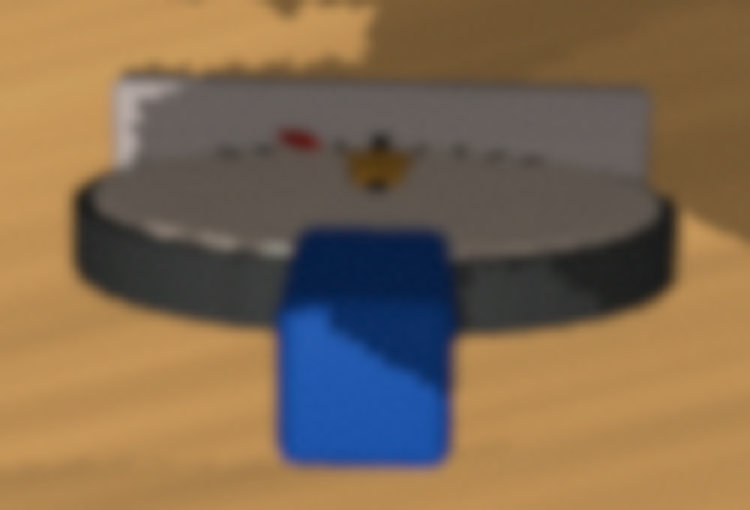

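Run:
```python
from h import *
import json
o=json.load(open('w2.json'))
f=lambda x,y,z: ray('wrist',(210+x/6-.4,145+y/6-.4),z,o)
c=np.array([f(*q,.170) for q in((283,302),(454,304),(449,465),(281,464))]);print(c.mean(0),[np.linalg.norm(c[i]-c[(i+1)%4]).round(4) for i in range(4)])
d=c[0]-c[1]+c[3]-c[2];print('yaw h',np.degrees(np.arctan2(-d[0],d[1])))
a,b=f(118,77,.012),f(648,90,.012);d=a-b;yaw=np.arctan2(-d[0],d[1]);print(np.linalg.norm(d),'yaw',np.degrees(yaw),'foot c',(a+b)/2-.018*np.array([np.cos(yaw),np.sin(yaw),0]))
```

```text
[0.55074985 0.19662883 0.17      ] [np.float64(0.0224), np.float64(0.0222), np.float64(0.0225), np.float64(0.0223)]
yaw h -14.320701701163769
0.10743081399862445 yaw -15.188176667963907 foot c [0.55086796 0.19664938 0.012     ]
```

```bash
python3 -m handwheel '[[[-0.003,-0.0055,0.03,0,0,0.019,0.0854],[-0.003,-0.0055,0.07,0,0,0.019,0.0854],[-0.003,-0.0055,0.1,0,0,0.019,0.0854],[-0.003,-0.0055,0.1,0,0,0.019,0.0854],[-0.003,-0.0055,0.1,0,0,0.019,0.0854]]]';python3 - <<'E'
from h import *
import json
o=manip.get_obs();im=manip.camera('wrist');cv2.imwrite('pics/w3.png',im)
json.dump({k:list(o[k]) for k in('position','ee_rot')},open('w3.json','w'))
M=R.from_quat(o['ee_rot']).as_matrix()
print(o['clock'],o['position'],M.round(3)); print((M.T@(np.array([.5508,.1967,.129])-o['position'])).round(4))
E
```

```text
clock: 3.12
position: [0.5509, 0.1979, 0.1931]
ee_rot: [0.992, -0.129, 0.001, -0.0]
ft_force: [-0.2, 0.6, 0.3]
grip_width: 1.004
3.125 [0.55094508 0.19790269 0.19309733] [[ 0.967 -0.255  0.002]
 [-0.255 -0.967  0.   ]
 [ 0.002 -0.001 -1.   ]]
[0.     0.0013 0.0641]
```

View pics/w3.png

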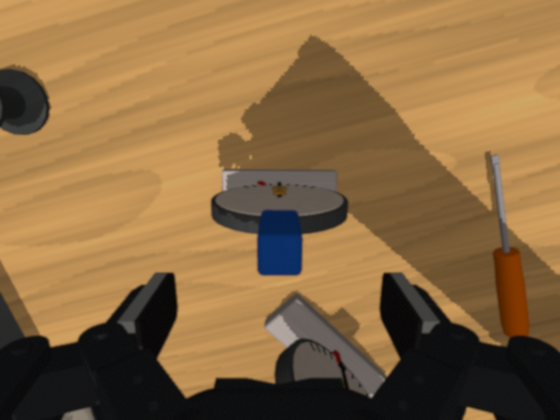

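```bash
python3 -m handwheel '[[[0,0.001,0.03,0,0,0,0.0854],[0,0.001,0.05,0,0,0,0.0854],[0,0.001,0.063,0,0,0,0.0854],[0,0.001,0.063,0,0,0,0.06],[0,0.001,0.063,0,0,0,0.04],[0,0.001,0.063,0,0,0,0.03],[0,0.001,0.063,0,0,0,0.02],[0,0.001,0.063,0,0,0,0.01]]]' 60;python3 -m handwheel '[[[0,0,0,0,0,0,0.01],[0,0,0,0,0,0,0.01],[0,0,0,0,0,0,0.01],[0,0,0,0,0,0,0.01]]]' 60
python3 - <<'E'
from h import *
o=manip.get_obs();im=manip.camera('wrist');cv2.imwrite('pics/w4.png',im)
print(o['clock'],o['position'],R.from_quat(o['ee_rot']).as_matrix().round(4),o['ft_force'],o['torque'],o['grip_width'])
E
```

```text
clock: 4.18
position: [0.5503, 0.1976, 0.1291]
ee_rot: [0.992, -0.128, 0.001, -0.0]
ft_force: [0.3, -1.1, 5.8]
grip_width: 0.275
clock: 4.68
position: [0.5503, 0.1976, 0.1291]
ee_rot: [0.992, -0.128, 0.001, -0.0]
ft_force: [0.5, -2.0, 5.3]
grip_width: 0.269
4.675 [0.55026159 0.19764225 0.12906254] [[ 9.673e-01 -2.536e-01  1.400e-03]
 [-2.536e-01 -9.673e-01  1.000e-04]
 [ 1.400e-03 -5.000e-04 -1.000e+00]] [ 0.53531858 -1.9830038   5.32045049] [-0.19385323 -0.01781363  0.0694574 ] 0.2689294765287632
```

View pics/w4.png

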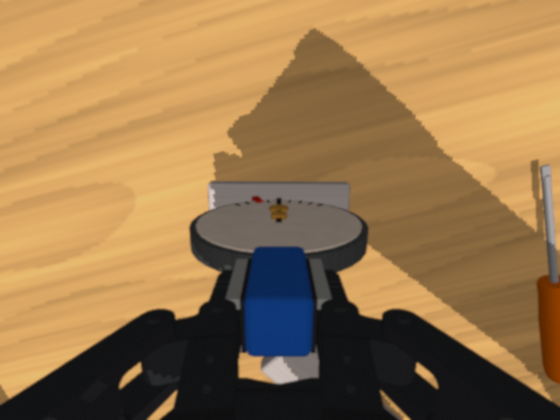

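```bash
python3 -m handwheel '[[[0,0,-0.02,0,0,0,0.01],[0,0,-0.05,0,0,0,0.01],[0,0,-0.09,0,0,0,0.01],[0,0,-0.125,0,0,0,0.01],[0,0,-0.14,0,0,0,0.01],[0.01,0.03,-0.14,0,0,-0.04,0.01],[0.024,0.075,-0.14,0,0,-0.11,0.01],[0.04,0.125,-0.14,0,0,-0.19,0.01]]]' 80;python3 -m handwheel '[[[0.022,0.042,0,0,0,-0.08,0.01],[0.05,0.081,0,0,0,-0.16,0.01],[0.08,0.119,0,0,0,-0.24,0.01],[0.108,0.16,0,0,0,-0.32,0.01],[0.13,0.19,0,0,0,-0.38,0.01],[0.14,0.21,0,0,0,-0.41,0.01],[0.14,0.21,0,0,0,-0.41,0.01]]]'
python3 - <<'E'
from h import *
o=manip.get_obs();M=R.from_quat(o['ee_rot']).as_matrix()
print(o['clock'],o['position'],M.round(4),o['ft_force'],o['torque'],o['grip_width'])
print('yaw',np.degrees(np.arctan2(M[1,0],M[0,0])),M.T@(np.array([.571,-.2245,.269])-o['position']))
E
```

```text
clock: 5.72
position: [0.556, 0.0657, 0.2676]
ee_rot: [1.0, -0.031, -0.001, -0.0]
ft_force: [1.2, -0.6, -3.1]
grip_width: 0.273
clock: 6.6
position: [0.6821, -0.1545, 0.2665]
ee_rot: [0.985, 0.17, -0.001, -0.0]
ft_force: [-0.8, -0.2, -3.4]
grip_width: 0.267
6.6 [ 0.68214835 -0.15447846  0.2664715 ] [[ 9.424e-01  3.345e-01 -2.700e-03]
 [ 3.345e-01 -9.424e-01  0.000e+00]
 [-2.500e-03 -9.000e-04 -1.000e+00]] [-0.81475605 -0.20829365 -3.44880365] [ 0.0125474   0.05380442 -0.03543921] 0.26741357808700544
yaw 19.539814057992995 [-0.12817269  0.02881206 -0.00223426]
```

```bash
python3 -m handwheel '[[[-0.04,0.01,0,0,0,0,0.01],[-0.085,0.02,0,0,0,0,0.01],[-0.115,0.027,0,0,0,0,0.01],[-0.128,0.029,0.0,0,0,0,0.01],[-0.128,0.029,0.015,0,0,0,0.01],[-0.128,0.029,0.03,0,0,0,0.01],[-0.128,0.029,0.03,0,0,0,0.01],[-0.128,0.029,0.03,0,0,0,0.01]]]';python3 -m handwheel '[[[0,0,0,0,0,0,0.01],[0,0,0,0,0,0,0.01],[0,0,0,0,0,0,0.01],[0,0,0,0,0,0,0.01],[0,0,0,0,0,0,0.01],[0,0,0,0,0,0,0.01]]]'
python3 - <<'E'
from h import *
import json
o=manip.get_obs();M=R.from_quat(o['ee_rot']).as_matrix()
json.dump({k:list(o[k]) for k in('position','ee_rot')},open('w5.json','w'))
print(o['clock'],o['position'],M.round(4),o['ft_force'],o['torque'],o['grip_width'])
print('yaw',np.degrees(np.arctan2(M[1,0],M[0,0])),M.T@(np.array([.571,-.2245,.219])-o['position']))
im=manip.camera('wrist');cv2.imwrite('pics/w5.png',im)
cv2.imwrite('pics/w5c.png',cv2.resize(im[170:290,185:375],None,fx=4,fy=4,interpolation=2))
s=manip.camera('scene');cv2.imwrite('pics/s5.png',s)
cv2.imwrite('pics/s5c.png',cv2.resize(s[90:230,170:300],None,fx=4,fy=4,interpolation=2))
E
```

```text
clock: 7.6
position: [0.5723, -0.222, 0.2381]
ee_rot: [0.985, 0.172, -0.0, -0.0]
ft_force: [0.6, 0.4, -3.0]
grip_width: 0.27
clock: 8.35
position: [0.5718, -0.2227, 0.2383]
ee_rot: [0.985, 0.171, 0.0, 0.0]
ft_force: [0.8, -0.2, -3.9]
grip_width: 0.274
8.35 [ 0.5717763  -0.22266263  0.23831503] [[ 9.415e-01  3.371e-01  0.000e+00]
 [ 3.371e-01 -9.415e-01 -1.000e-04]
 [ 0.000e+00  1.000e-04 -1.000e+00]] [ 0.77591023 -0.18935616 -3.90791982] [ 0.00234143  0.00671019 -0.00148204] 0.27422795823132673
yaw 19.69925698191038 [-0.00135057  0.00146686  0.0193151 ]
```

View pics/w5c.png

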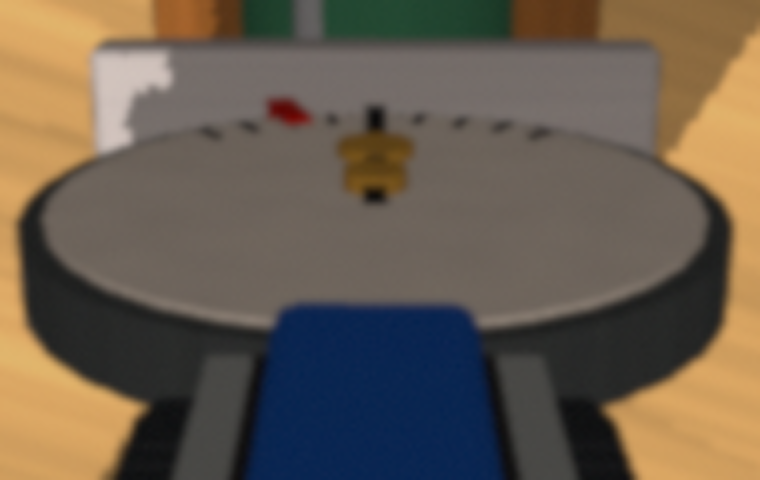

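View pics/s5c.png

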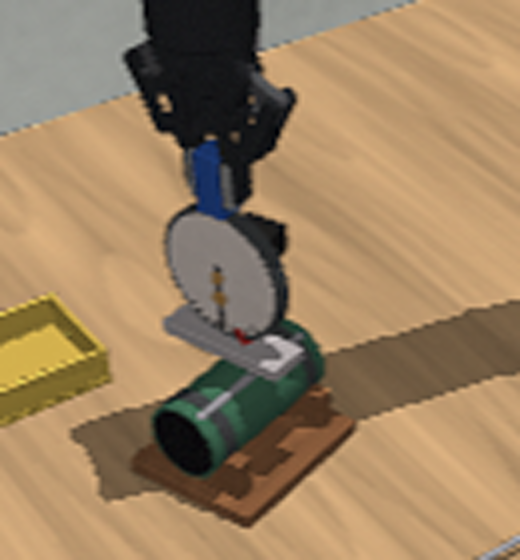

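View pics/w5.png

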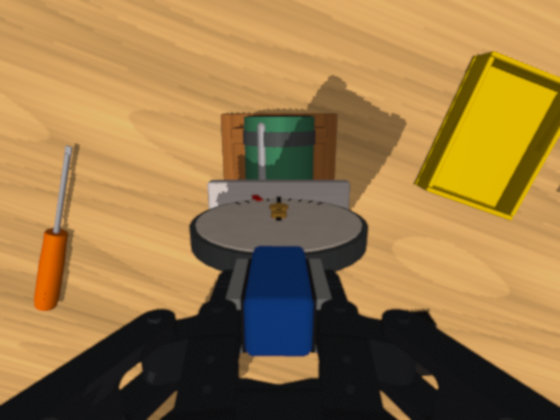

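```bash
cat >> h.py <<'E'
def face(u,xp=.0075,gx=0.):
    "pixel -> tool (y,z) on plane tool x = gx+xp"
    c=manip.calibration('wrist');T=np.array(c['tool_from_camera'])
    d=T[:3,:3]@np.array([(u[0]-c['cx'])/c['fx'],-(u[1]-c['cy'])/c['fy'],-1]);o=T[:3,3];return (o+d*((gx+xp-o[0])/d[0]))[1:]
def readdial(im,zc=.061,yc=0.,gx=0.):
    crop=cv2.cvtColor(im,cv2.COLOR_BGR2HSV)
    red=cv2.inRange(crop,(0,140,60),(8,255,255))|cv2.inRange(crop,(172,140,60),(180,255,255))
    red[:150]=0;red[240:]=0;red[:,:200]=0;red[:,360:]=0
    ys,xs=np.nonzero(red)
    return np.c_[xs,ys]
E
python3 - <<'E'
from h import *
im=cv2.imread('pics/w5.png')
p=readdial(im);print(len(p),p.mean(0),p.min(0),p.max(0))
for xp in (.006,.007,.008):
  m=face(p.mean(0),xp)
  print(xp,'mark ctr',m)
  for n,u in dict(ptr=(185+374.5/4-.4,170+110/4-.4),piv=(185+374.5/4-.4,170+197/4),tr10=(185+418/4-.4,170+119/4),tl10=(185+333/4-.4,170+119/4),tr20=(185+460/4-.4,170+123/4),tr30=(185+502/4-.4,170+128/4),tr40=(185+540/4-.4,170+133/4),tl30=(185+250/4-.4,170+127/4),tl40=(185+210/4-.4,170+131/4)).items():
    q=face(u,xp);print('  ',n,(q*1e3).round(1), np.degrees(np.arcsin(q[0]/.049)).round(1))
  print(np.degrees(np.arctan2(m[0],m[1]-.061)))
E
```

```text
38 [256.84210526 197.76315789] [253 195] [261 200]
0.006 mark ctr [-0.01642251  0.12094004]
   ptr [  0.4 123. ] 0.4
   piv [ 0.4 65.6] 0.4
   tr10 [  8.7 114.6] 10.3
   tl10 [ -7.6 114.7] -8.9
   tr20 [ 16.6 111.5] 19.8
   tr30 [ 24.3 107.8] 29.7
   tr40 [ 31.  104.2] 39.2
   tl30 [-23.  108.8] -28.0
   tl40 [-30.2 105.9] -38.1
-15.322023137902873
0.007 mark ctr [-0.01617259  0.11699701]
   ptr [  0.4 119. ] 0.4
   piv [ 0.3 62.5] 0.4
   tr10 [  8.6 110.7] 10.1
   tl10 [ -7.5 110.8] -8.8
   tr20 [ 16.4 107.7] 19.5
   tr30 [ 23.9 104.1] 29.2
   tr40 [ 30.5 100.5] 38.5
   tl30 [-22.7 105. ] -27.6
   tl40 [-29.8 102.2] -37.4
-16.109332327559372
0.008 mark ctr [-0.01592267  0.11305399]
   ptr [  0.4 115. ] 0.4
   piv [ 0.3 59.4] 0.4
   tr10 [  8.5 106.9] 10.0
   tl10 [ -7.4 107. ] -8.6
   tr20 [ 16.1 103.9] 19.2
   tr30 [ 23.6 100.3] 28.7
   tr40 [30.1 96.8] 37.8
   tl30 [-22.3 101.3] -27.1
   tl40 [-29.3  98.5] -36.8
-17.00822408741888
```

```bash
python3 -m handwheel '[[[-0.001,0.0008,0.008,0,0,0,0.01],[-0.001,0.0008,0.014,0,0,0,0.01],[-0.001,0.0008,0.0165,0,0,0,0.01],[-0.001,0.0008,0.0165,0,0,0,0.01]]]';for i in 1 2; do :; done; python3 -m handwheel '[[[0,0,0.001,0,0,0,0.01],[0,0,0.001,0,0,0,0.01]]]'; python3 -m handwheel '[[[0,0,0.001,0,0,0,0.01],[0,0,0.001,0,0,0,0.01]]]'
```

```text
clock: 8.95
position: [0.571, -0.2237, 0.2215]
ee_rot: [0.985, 0.171, -0.0, -0.0]
ft_force: [0.1, 0.1, -2.9]
grip_width: 0.27
clock: 9.2
position: [0.5712, -0.2238, 0.2209]
ee_rot: [0.985, 0.171, 0.0, 0.0]
ft_force: [0.1, 0.1, -3.6]
grip_width: 0.272
clock: 9.45
position: [0.5711, -0.2238, 0.2198]
ee_rot: [0.985, 0.171, -0.0, 0.0]
ft_force: [0.8, 0.2, -3.4]
grip_width: 0.268
```

```bash
python3 -m handwheel '[[[0,0,0.001,0,0,0,0.01],[0,0,0.001,0,0,0,0.01]]]'; python3 -m handwheel '[[[0,0,0.0005,0,0,0,0.01],[0,0,0.0005,0,0,0,0.01]]]'; python3 -m handwheel '[[[0,0,0.0005,0,0,0,0.01],[0,0,0.0005,0,0,0,0.01]]]'
```

```text
clock: 9.7
position: [0.5712, -0.2238, 0.2192]
ee_rot: [0.985, 0.171, 0.0, 0.0]
ft_force: [-1.2, 0.1, -0.9]
grip_width: 0.272
clock: 9.95
position: [0.5714, -0.2238, 0.2191]
ee_rot: [0.985, 0.171, 0.0, 0.0]
ft_force: [0.0, 0.7, 5.5]
grip_width: 0.273
clock: 10.2
position: [0.5715, -0.2237, 0.2191]
ee_rot: [0.985, 0.171, 0.001, 0.0]
ft_force: [-1.5, 1.3, 7.7]
grip_width: 0.274
```

```bash
python3 -m handwheel '[[[0,0,0,0,0,0,0.01],[0,0,0,0,0,0,0.01],[0,0,0,0,0,0,0.01],[0,0,0,0,0,0,0.01],[0,0,0,0,0,0,0.01],[0,0,0,0,0,0,0.01],[0,0,0,0,0,0,0.01],[0,0,0,0,0,0,0.01]]]'
python3 - <<'E'
from h import *
o=manip.get_obs();M=R.from_quat(o['ee_rot']).as_matrix()
print(o['clock'],o['position'],M.round(4),o['ft_force'],o['torque'],o['joint_pos'].round(2))
im=manip.camera('wrist');cv2.imwrite('pics/w6.png',im)
s=manip.camera('scene');cv2.imwrite('pics/s6.png',s)
h=np.hstack([cv2.resize(im[170:270,185:375],(760,400),interpolation=2)])
g=cv2.resize(s[100:220,180:300],(480,480),interpolation=2)
cv2.imwrite('pics/w6c.png',h);cv2.imwrite('pics/s6c.png',g)
E
```

```text
clock: 11.2
position: [0.5715, -0.2238, 0.2191]
ee_rot: [0.985, 0.171, 0.001, 0.0]
ft_force: [-1.9, 1.5, 9.2]
grip_width: 0.269
11.2 [ 0.57150797 -0.22375137  0.21906567] [[ 9.415e-01  3.371e-01  1.500e-03]
 [ 3.371e-01 -9.415e-01 -6.000e-04]
 [ 1.200e-03  1.100e-03 -1.000e+00]] [-1.86898869  1.48022009  9.18090053] [ 0.37335123  0.76898289 -0.03055637] [ 0.69  0.36 -0.5   1.49  0.17  1.34 -1.05]
```

View pics/w6c.png

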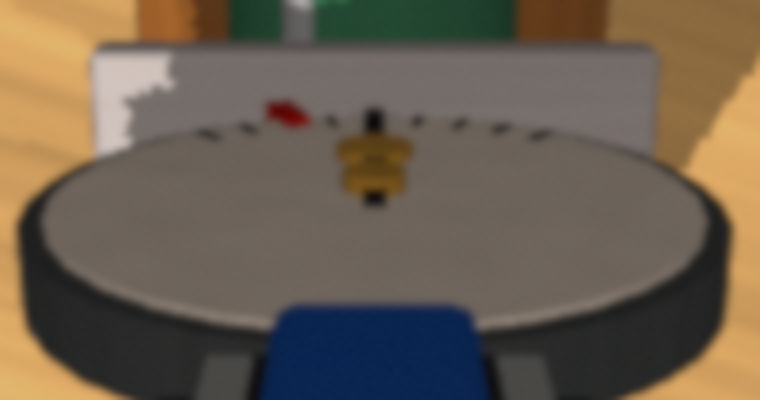

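View pics/s6c.png

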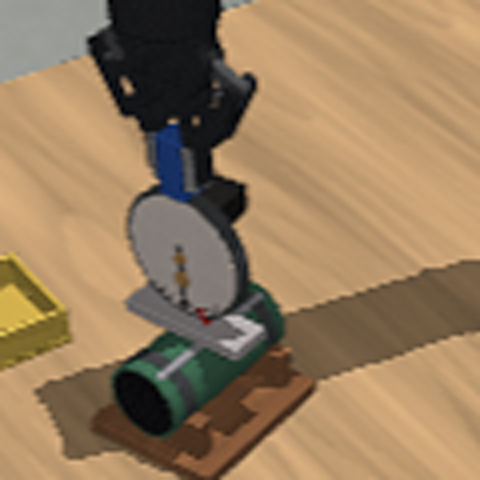

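```bash
cat > lean.py <<'E'
import numpy as np
L=129.
def pose(a):
    a0=np.radians(28)-np.arccos(32/34); n=np.array([np.sin(a),np.cos(a)]);t=np.array([n[1],-n[0]])
    if a<=a0: F=32*n-32*a*t
    else:
        S=34*np.array([np.sin(np.radians(28)),np.cos(np.radians(28))]); F=S-(34*np.sin(np.arccos(32/34))+32*a0)*t
    return F+L*n,F,t,n
def rows(d1,ds):
    p1,_,t,n=pose(np.radians(d1))
    for d in ds:
        D=pose(np.radians(d))[0]-p1; print(d,'ty %.4f tz %.4f ax %.4f'%(-D@t/1e3,-D@n/1e3,-np.radians(d-d1)))
E
python3 -c "
from lean import *
rows(0,range(1,9));rows(8,range(9,17))"
```

```text
1 ty -0.0023 tz 0.0000 ax -0.0175
2 ty -0.0045 tz 0.0001 ax -0.0349
3 ty -0.0068 tz 0.0001 ax -0.0524
4 ty -0.0090 tz 0.0002 ax -0.0698
5 ty -0.0113 tz 0.0004 ax -0.0873
6 ty -0.0135 tz 0.0005 ax -0.1047
7 ty -0.0157 tz 0.0007 ax -0.1222
8 ty -0.0180 tz 0.0009 ax -0.1396
9 ty -0.0023 tz -0.0002 ax -0.0175
10 ty -0.0045 tz -0.0004 ax -0.0349
11 ty -0.0068 tz -0.0006 ax -0.0524
12 ty -0.0090 tz -0.0008 ax -0.0698
13 ty -0.0113 tz -0.0009 ax -0.0873
14 ty -0.0136 tz -0.0009 ax -0.1047
15 ty -0.0158 tz -0.0009 ax -0.1222
16 ty -0.0181 tz -0.0009 ax -0.1396
```

```bash
python3 -m handwheel '[[[0,-0.0012,0,-0.009,0,0,0.01],[0,-0.0023,0,-0.0175,0,0,0.01],[0,-0.0034,0.0,-0.026,0,0,0.01],[0,-0.0045,0.0001,-0.035,0,0,0.01],[0,-0.0056,0.0001,-0.0435,0,0,0.01],[0,-0.0068,0.0001,-0.0524,0,0,0.01],[0,-0.009,0.0002,-0.07,0,0,0.01],[0,-0.009,0.0002,-0.07,0,0,0.01]]]'; python3 -m handwheel '[[[0,-0.0023,0.0002,-0.0175,0,0,0.01],[0,-0.0045,0.0003,-0.035,0,0,0.01],[0,-0.0068,0.0005,-0.0524,0,0,0.01],[0,-0.009,0.0006,-0.07,0,0,0.01],[0,-0.009,0.0006,-0.07,0,0,0.01]]]'
python3 - <<'E'
from h import *
o=manip.get_obs();M=R.from_quat(o['ee_rot']).as_matrix()
print(o['position'],M.round(3),'lean',np.degrees(np.arcsin(-M[2,1])),o['ft_force'],o['torque'],o['joint_pos'].round(2))
E
```

```text
clock: 12.3
position: [0.5684, -0.2151, 0.2189]
ee_rot: [0.985, 0.171, 0.007, 0.035]
ft_force: [-2.4, 1.5, 8.5]
grip_width: 0.272
clock: 12.92
position: [0.5655, -0.2066, 0.2182]
ee_rot: [0.983, 0.171, 0.013, 0.07]
ft_force: [-3.7, 1.6, 12.6]
grip_width: 0.275
[ 0.56554591 -0.2066329   0.21821171] [[ 0.941  0.334  0.049]
 [ 0.338 -0.932 -0.133]
 [ 0.001  0.142 -0.99 ]] lean -8.154186969092132 [-3.7197758   1.64698996 12.55052433] [ 0.47618244  1.13664307 -0.03741862] [ 0.64  0.27 -0.51  1.61  0.27  1.24 -1.16]
```

```bash
python3 -m handwheel '[[[0,-0.0012,-0.0006,-0.009,0,0,0.01],[0,-0.0023,-0.0007,-0.0175,0,0,0.01],[0,-0.0034,-0.0008,-0.026,0,0,0.01],[0,-0.0045,-0.0009,-0.035,0,0,0.01],[0,-0.0056,-0.001,-0.0435,0,0,0.01],[0,-0.0068,-0.0011,-0.0524,0,0,0.01],[0,-0.009,-0.0013,-0.07,0,0,0.01],[0,-0.009,-0.0013,-0.07,0,0,0.01]]]'; python3 -c "
from lean import *
rows(12,[14,16,17,18,19,20])"
```

```text
clock: 13.92
position: [0.5624, -0.1981, 0.2177]
ee_rot: [0.98, 0.17, 0.019, 0.104]
ft_force: [-2.7, 2.1, 8.7]
grip_width: 0.27
14 ty -0.0045 tz -0.0005 ax -0.0349
16 ty -0.0090 tz -0.0008 ax -0.0698
17 ty -0.0113 tz -0.0009 ax -0.0873
18 ty -0.0136 tz -0.0010 ax -0.1047
19 ty -0.0158 tz -0.0010 ax -0.1222
20 ty -0.0181 tz -0.0010 ax -0.1396
```

```bash
python3 -m handwheel '[[[0,-0.0012,-0.0001,-0.009,0,0,0.01],[0,-0.0023,-0.0003,-0.0175,0,0,0.01],[0,-0.0034,-0.0004,-0.026,0,0,0.01],[0,-0.0045,-0.0005,-0.035,0,0,0.01],[0,-0.0056,-0.0006,-0.0435,0,0,0.01],[0,-0.0068,-0.0007,-0.0524,0,0,0.01],[0,-0.009,-0.0008,-0.07,0,0,0.01],[0,-0.009,-0.0008,-0.07,0,0,0.01]]]'; python3 -m handwheel '[[[0,0,0,0,0,0,0.01],[0,0,0,0,0,0,0.01],[0,0,0,0,0,0,0.01],[0,0,0,0,0,0,0.01],[0,0,0,0,0,0,0.01],[0,0,0,0,0,0,0.01],[0,0,0,0,0,0,0.01],[0,0,0,0,0,0,0.01]]]'
python3 - <<'E'
from h import *
o=manip.get_obs();M=R.from_quat(o['ee_rot']).as_matrix()
print(o['position'],'lean',np.degrees(np.arcsin(M[2,1])),np.degrees(np.arcsin(M[2,0])),o['ft_force'],o['torque'],o['joint_pos'].round(2))
im=manip.camera('wrist');cv2.imwrite('pics/w7.png',im)
s=manip.camera('scene');cv2.imwrite('pics/s7.png',s)
cv2.imwrite('pics/w7c.png',cv2.resize(im[170:270,185:375],(760,400),interpolation=2))
cv2.imwrite('pics/s7c.png',cv2.resize(s[100:220,180:300],(600,600),interpolation=2))
E
```

```text
clock: 14.92
position: [0.5593, -0.1895, 0.2165]
ee_rot: [0.975, 0.17, 0.025, 0.138]
ft_force: [-2.7, 2.6, 8.2]
grip_width: 0.27
clock: 15.92
position: [0.5594, -0.1896, 0.2166]
ee_rot: [0.976, 0.169, 0.025, 0.138]
ft_force: [-2.5, 2.3, 8.6]
grip_width: 0.271
[ 0.559407   -0.18962903  0.21657941] lean 16.107437555281063 0.0666021053740235 [-2.45255185  2.33765849  8.63319097] [ 0.32206587  0.87481251 -0.19664293] [ 0.57  0.2  -0.53  1.71  0.39  1.17 -1.3 ]
```

View pics/w7c.png

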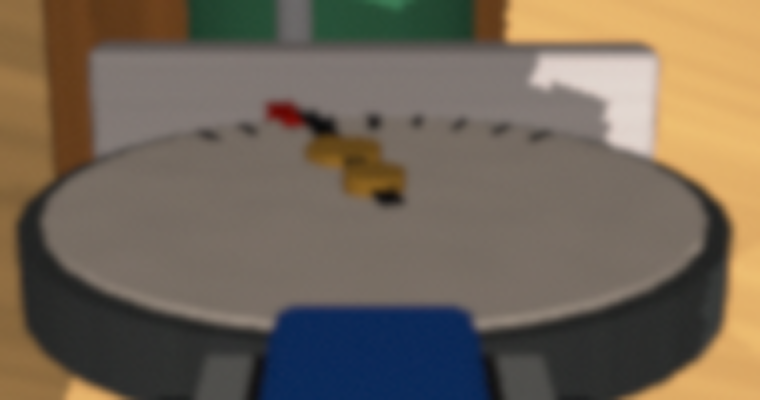

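View pics/s7c.png

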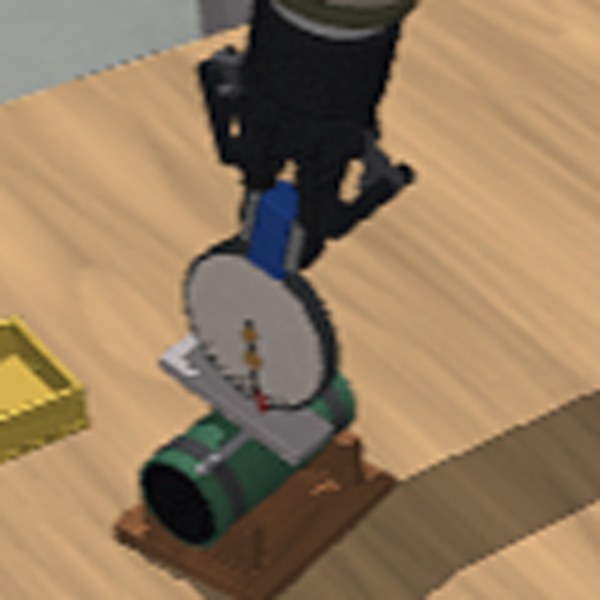

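Run:
```python
import cv2,numpy as np
a=cv2.imread('pics/w6.png')[190:225,245:290];b=cv2.imread('pics/w7.png')[190:225,245:290]
h=np.vstack([cv2.resize(x,None,fx=16,fy=8,interpolation=2) for x in(a,b)])
for i in range(0,45,5): cv2.line(h,(i*16,0),(i*16,6),(255,0,255),1);cv2.putText(h,str(245+i),(i*16,18),0,.4,(255,0,255),1)
cv2.imwrite('pics/z7.png',h)
```

```text
(no output)
```

View pics/z7.png

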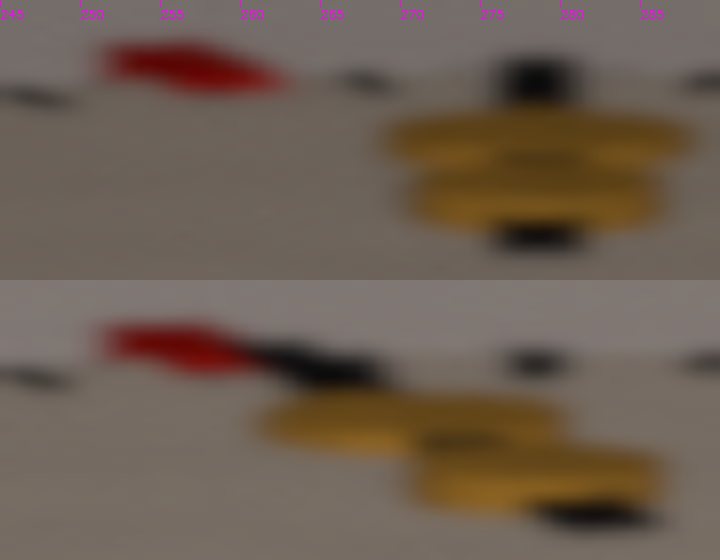

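```bash
python3 -m handwheel '[[[0,-0.0012,-0.0001,-0.009,0,0,0.01],[0,-0.0023,-0.0001,-0.0175,0,0,0.01],[0,-0.0034,-0.0001,-0.026,0,0,0.01],[0,-0.0045,-0.0002,-0.035,0,0,0.01],[0,-0.0056,-0.0002,-0.043,0,0,0.01],[0,-0.0056,-0.0002,-0.043,0,0,0.01],[0,-0.0056,-0.0002,-0.043,0,0,0.01],[0,-0.0056,-0.0002,-0.043,0,0,0.01]]]'; python3 -m handwheel '[[[0,0,0,0,0,0,0.01],[0,0,0,0,0,0,0.01],[0,0,0,0,0,0,0.01],[0,0,0,0,0,0,0.01],[0,0,0,0,0,0,0.01],[0,0,0,0,0,0,0.01],[0,0,0,0,0,0,0.01],[0,0,0,0,0,0,0.01]]]'
python3 - <<'E'
from h import *
o=manip.get_obs();M=R.from_quat(o['ee_rot']).as_matrix()
print(o['position'],'lean',np.degrees(np.arcsin(M[2,1])),np.degrees(np.arcsin(M[2,0])),o['ft_force'],o['torque'])
im=manip.camera('wrist');cv2.imwrite('pics/w8.png',im)
s=manip.camera('scene');cv2.imwrite('pics/s8.png',s)
a=cv2.resize(im[190:225,245:290],None,fx=16,fy=8,interpolation=2)
g=cv2.resize(s[140:200,210:270],(300,300),interpolation=2)
z=np.zeros((580,720,3),np.uint8);z[:280]=a;z[280:,:300]=g
cv2.imwrite('pics/z8.png',z)
E
```

```text
clock: 17.02
position: [0.5576, -0.1844, 0.2155]
ee_rot: [0.972, 0.169, 0.028, 0.159]
ft_force: [-4.5, 3.4, 11.4]
grip_width: 0.268
clock: 18.02
position: [0.5577, -0.1844, 0.2155]
ee_rot: [0.972, 0.169, 0.028, 0.159]
ft_force: [-4.9, 2.9, 11.2]
grip_width: 0.27
[ 0.55767445 -0.18441427  0.21553734] lean 18.58444638251575 0.08176978747008251 [-4.86790371  2.86781892 11.2335557 ] [ 0.36887391  1.13884927 -0.2501952 ]
```

View pics/z8.png

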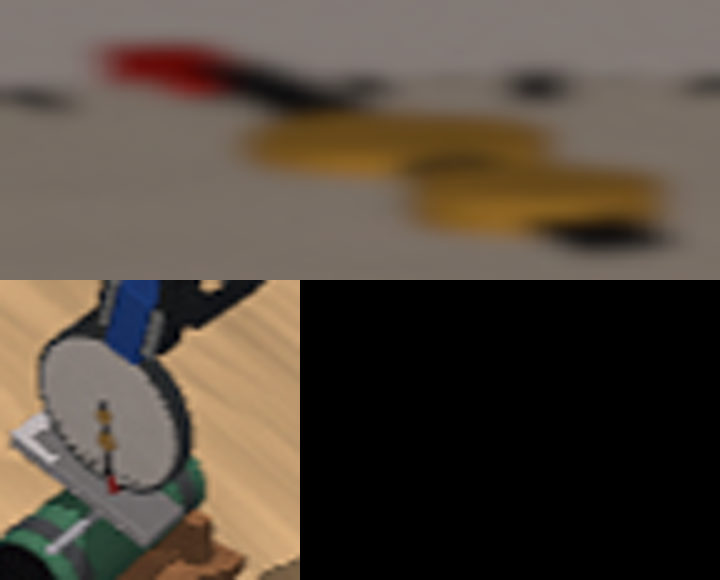

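Run:
```python
from h import *
# poses
o5=dict(zip(('position','ee_rot'),(lambda d:(d['position'],d['ee_rot']))(__import__('json').load(open('w5.json')))))
import math
Mm=np.array([[.9415,.3371,.0015],[.3371,-.9415,-.0006],[.0012,.0011,-1]])
o6={'position':[.57150797,-.22375137,.21906567],'ee_rot':R.from_matrix(Mm).as_quat()}
for k,o in((5,o5),(6,o6)):
  w=cv2.imread(f'pics/w{k}.png');s=cv2.imread(f'pics/s{k}.png')
  p=readdial(w)
  h=cv2.cvtColor(s,cv2.COLOR_BGR2HSV);red=(cv2.inRange(h,(0,120,50),(9,255,255))|cv2.inRange(h,(170,120,50),(180,255,255)))[140:200,200:260]
  # weight by redness
  sub=s[140:200,200:260].astype(float);wt=np.clip(sub[...,2]-np.maximum(sub[...,1],sub[...,0])*1.6-10,0,None)
  n,l,st,c=cv2.connectedComponentsWithStats(red)
  print(k,[(c[i]+[200,140],st[i,4]) for i in range(1,n)])
  ww=w[190:206,246:268].astype(float);wtt=np.clip(ww[...,2]-np.maximum(ww[...,1],ww[...,0])*1.6-10,0,None)
  yy,xx=np.mgrid[190:206,246:268];uw=((wtt*xx).sum()/wtt.sum(),(wtt*yy).sum()/wtt.sum())
  i=max(range(1,n),key=lambda i:st[i,4]) if n>1 else 0
  cx,cy=np.round(c[i]).astype(int)
  q=wt[cy-4:cy+5,cx-4:cx+5];yy,xx=np.mgrid[cy-4:cy+5,cx-4:cx+5];us=(200+(q*xx).sum()/q.sum(),140+(q*yy).sum()/q.sum())
  X=tri('wrist',uw,'scene',us,o,None);Mx=R.from_quat(o['ee_rot']).as_matrix()
  t=Mx.T@(X-np.array(o['position']));print(uw,us,'tool',(t*1e3).round(1),'ang',np.degrees(np.arctan2(-t[0+1],t[2]-.061)))
```

```text
5 [(array([230.   , 173.875]), np.int32(8))]
(np.float64(256.7297551789077), np.float64(197.77338355304457)) (np.float64(230.12691466083152), np.float64(173.97374179431074)) tool [  8.9 -15.4 110.7] ang 17.262929348481617
6 [(array([230.42857143, 178.57142857]), np.int32(7))]
(np.float64(256.5554465161923), np.float64(198.28819103696435)) (np.float64(230.4804618117229), np.float64(178.8330373001776)) tool [  8.6 -15.5 110.6] ang 17.34215097913561
```

Run:
```python
from h import *
o=manip.get_obs();M=R.from_quat(o['ee_rot']).as_matrix();t0=np.array(o['position'])
s=cv2.imread('pics/s8.png')
K,V=cal('scene');C=np.linalg.inv(V);c=M.T@(C[:3,3]-t0)
def onp(u,x):
    d=M.T@C[:3,:3]@np.linalg.inv(K)@np.array([*u,1.]);return c+d*(x-c[0])/d[0]
sub=s[140:200,210:270].astype(float);b,g,r=sub[...,0],sub[...,1],sub[...,2]
yy,xx=np.mgrid[140:200,210:270]
wt=np.clip(r-np.maximum(g,b)*1.6-10,0,None);wt[:35]=0;wt[50:]=0;wt[:,:15]=0;wt[:,32:]=0
um=((wt*xx).sum()/wt.sum(),(wt*yy).sum()/wt.sum())
h=cv2.cvtColor(s,cv2.COLOR_BGR2HSV)
m=cv2.inRange(h,(12,110,60),(28,255,255));m[:155]=0;m[178:]=0;m[:,:222]=0;m[:,240:]=0
n,l,st,cc=cv2.connectedComponentsWithStats(m)
br=[(cc[i],st[i,4]) for i in range(1,n)];print('mark',um,'brass',br)
for x in(.0075,.0085,.0095): print(x,'mark yz',(onp(um,x)*1e3).round(1))
for q,_ in br: print('brass',[(onp(q,x)*1e3).round(1) for x in(.0095,.0105,.0115)])
cv2.imwrite('pics/z8s.png',cv2.resize(s[155:195,215:255],(600,600),interpolation=0))
```

```text
mark (np.float64(232.2004716981132), np.float64(180.58844339622638)) brass [(array([230.25, 167.  ]), np.int32(4)), (array([231., 172.]), np.int32(7))]
0.0075 mark yz [  7.5 -15.5 113.4]
0.0085 mark yz [  8.5 -16.1 112.1]
0.0095 mark yz [  9.5 -16.6 110.8]
brass [array([ 9.5,  1.7, 65. ]), array([10.5,  1.2, 63.8]), array([11.5,  0.6, 62.5])]
brass [array([ 9.5, -5. , 81.5]), array([10.5, -5.5, 80.2]), array([11.5, -6.1, 79. ])]
```

View pics/z8s.png

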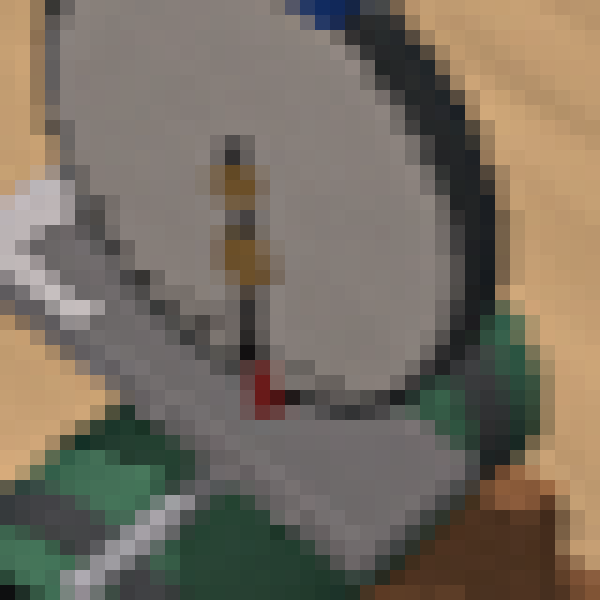

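```bash
python3 -m handwheel '[[[0,0,-0.0003,0,0,0,0.01],[0,0,-0.0006,0,0,0,0.01],[0,0,-0.0006,0,0,0,0.01],[0,0,-0.0006,0,0,0,0.01],[0,0,-0.0006,0,0,0,0.01],[0,0,-0.0006,0,0,0,0.01],[0,0,-0.0006,0,0,0,0.01],[0,0,-0.0006,0,0,0,0.01]]]'; python3 -m handwheel '[[[0,0,0,0,0,0,0.01],[0,0,0,0,0,0,0.01],[0,0,0,0,0,0,0.01],[0,0,0,0,0,0,0.01],[0,0,0,0,0,0,0.01],[0,0,0,0,0,0,0.01],[0,0,0,0,0,0,0.01],[0,0,0,0,0,0,0.01]]]'
python3 - <<'E'
from h import *
o=manip.get_obs();M=R.from_quat(o['ee_rot']).as_matrix()
print(o['clock'],o['position'],'lean',np.degrees(np.arcsin(M[2,1])),np.degrees(np.arcsin(M[2,0])),o['ft_force'],o['joint_velocities'].round(4))
im=manip.camera('wrist');s=manip.camera('scene');t=manip.camera('top')
cv2.imwrite('pics/w9.png',im);cv2.imwrite('pics/s9.png',s);cv2.imwrite('pics/t9.png',t)
z=np.zeros((600,800,3),np.uint8);z[:280,:720]=cv2.resize(im[190:225,245:290],None,fx=16,fy=8,interpolation=2)
z[280:,:400]=cv2.resize(s[90:250,170:370],(400,320));z[280:,400:]=cv2.resize(t[80:320,130:430],(400,320))
cv2.imwrite('pics/z9.png',z)
E
```

```text
clock: 19.12
position: [0.5574, -0.1845, 0.2156]
ee_rot: [0.972, 0.169, 0.028, 0.159]
ft_force: [-2.7, 2.3, 6.7]
grip_width: 0.267
clock: 20.12
position: [0.5575, -0.1844, 0.2156]
ee_rot: [0.972, 0.169, 0.028, 0.159]
ft_force: [-1.3, 2.7, 7.2]
grip_width: 0.275
20.125 [ 0.55748175 -0.18444259  0.21559252] lean 18.571230344128733 0.06198985726963815 [-1.25989903  2.65119985  7.16723423] [ 0.0002  0.0017  0.0003  0.0013 -0.0015 -0.0009 -0.0021]
```

View pics/z9.png

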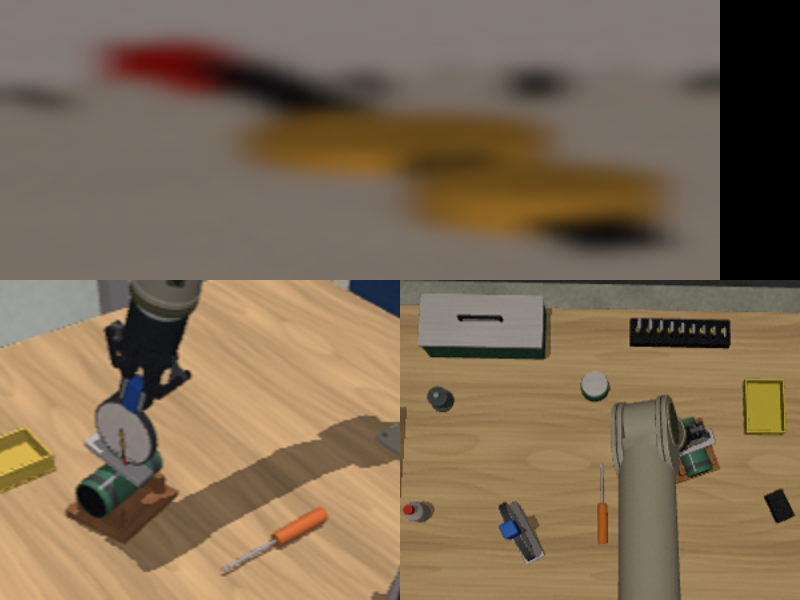

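Run:
```python
from h import *
for k in (5,6,7,8,9):
    im=cv2.imread(f'pics/w{k}.png');sub=im[195:225,245:295].astype(float)
    wt=np.clip(sub[...,2]-sub[...,0]-40,0,None); 
    red=sub[...,1]<sub[...,2]*.45; wt[red]=0
    rows=[(195+i,round(245+(wt[i]*np.arange(50)).sum()/wt[i].sum(),2)) for i in range(30) if wt[i].sum()>150]
    g=cv2.cvtColor(im,cv2.COLOR_BGR2GRAY)[193:203,252:285]
    print(k,rows)
    # black pointer between mark and bob
    d=np.clip(70-g.astype(float),0,None);d[im[193:203,252:285,2]>55]=0
    for i in range(10):
        if d[i].sum()>20: print('   ',193+i,[ (252+j) for j in range(33) if d[i,j]>15])
```

```text
5 [(204, np.float64(278.35)), (205, np.float64(278.44)), (206, np.float64(278.44)), (207, np.float64(278.43)), (208, np.float64(278.41)), (209, np.float64(278.39)), (210, np.float64(278.45)), (211, np.float64(278.31)), (212, np.float64(278.22)), (213, np.float64(278.19)), (214, np.float64(278.24)), (215, np.float64(278.23)), (216, np.float64(278.18)), (217, np.float64(278.18))]
    197 [278, 279]
    198 [277, 278, 279, 280]
    199 [277, 278, 279, 280]
    200 [277, 278, 279, 280]
    201 [277, 278, 279, 280]
    202 [278, 279]
6 [(205, np.float64(278.08)), (206, np.float64(278.2)), (207, np.float64(278.16)), (208, np.float64(278.11)), (209, np.float64(278.01)), (210, np.float64(277.97)), (211, np.float64(277.98)), (212, np.float64(277.99)), (213, np.float64(278.0)), (214, np.float64(277.98)), (215, np.float64(278.0)), (216, np.float64(278.0)), (217, np.float64(278.09))]
    198 [277, 278, 279]
    199 [277, 278, 279, 280]
    200 [276, 277, 278, 279, 280]
    201 [276, 277, 278, 279, 280]
    202 [277, 278, 279]
7 [(205, np.float64(270.16)), (206, np.float64(270.46)), (207, np.floa
[... 856 characters left out ...]
275.07))]
    199 [258, 259, 260, 261]
    200 [259, 260, 261, 262, 263, 278]
    201 [260, 261, 262, 263, 264, 278]
    202 [261, 262, 263, 264, 265, 266]
9 [(205, np.float64(269.1)), (206, np.float64(269.42)), (207, np.float64(269.32)), (208, np.float64(269.04)), (209, np.float64(268.64)), (210, np.float64(269.43)), (211, np.float64(273.11)), (212, np.float64(277.37)), (213, np.float64(277.95)), (214, np.float64(277.98)), (215, np.float64(277.83)), (216, np.float64(277.33)), (217, np.float64(276.04)), (218, np.float64(275.26))]
    198 [258, 259, 260]
    199 [258, 259, 260, 261, 262]
    200 [259, 260, 261, 262, 263, 278]
    201 [260, 261, 262, 263, 264]
    202 [261, 262, 263, 264, 265]
```

```bash
python3 -c "
from workcell import manip
print(manip.hand_in())"
```

```text
the job is handed in; nothing more can be done
None
```

I picked up the smaller gauge by its blue handle and set it level across the tube's crown. I then rocked it towards the red mark's side, riding on the weld seam beyond 8°. It is handed in (about 20 s used), held in the gripper on the mark.

**Level stage:** The pointer hung at the middle tick for over a second, with the tool less than 0.1° off vertical and the foot in contact.

**Final hold:** The lean is 18.57°. How far the pointer's bob moved in the wrist pictures agrees with that lean, so the gauge did not slip in the grip. The foot presses on the tube with about 11 N, nothing is moving, and the bench items I could see in the last pictures had not visibly moved.

**Where the checks disagreed:** My readings of the mark's angle ranged from 17.3° to 19.7°, depending on the view and the radius assumed for the red tab. The pointer's tip meets the tab's inner end in the wrist picture and lines up with it in the scene picture. I therefore take it to be on the mark, with about 1° of uncertainty.

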